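Find the clamp knob that fits the wafer stage stud

ROBOT

A 7-joint arm with a two-finger parallel gripper is mounted at the origin on the work surface. World frame = base frame: x ahead of the robot, y to its left, z up, the work surface at z = 0. Lengths are in m, angles in rad, forces in N, time in s.
With the tool pointing down it reaches from about 0.4 to 0.875 m from the base axis. Payload 6.5 kg.
Tool frame: the origin (TCP) lies at the very end of the fingers, on their centre line; the grasp point (between the pads) lies 19 mm behind it (grip_depth is the distance from the TCP to the grasp point, in m); z points along the fingers, y is the direction in which the jaws open and shut (so a half turn about z gives the same grasp; the last joint's range is limited). The gripper opens to 88 mm and grips with 3 to 60 N. Pads are 18 mm wide; open, the fingers measure 123 mm over their backs; the gripper's body (75 mm by 187 mm) begins 45 mm behind the grasp point.
Start: joints at [1.245, 0.536, -0.004, 1.538, 0.003, 1.067, -0.071], TCP at [0.167, -0.628, 0.208] pointing down, gripper open.
Joint ranges: [-2.7, 2.7], [-0.37, 2.16], [-1.27, 1.26], [0.24, 2.4], [-1.31, 4.45], [0.19, 1.91], [-2.76, 2.76]. Speed limits (rad/s): [2.39, 2.39, 3.14, 3.14, 3.14, 3.14, 3.14].

INTERFACE

Orientations are given as a rotation vector (axis times angle).
In Python, from bench import get_obs, camera, close_job, trace, grip_depth gives the robot as it stands.
- The arm moves only by the tool jog_arm, never from a script. Its argument "deltas" is a list of rows, each a list of 6 numbers: the shift along the tool's x, y, z in m, then the turn, a rotation vector about the tool's x, y, z in degrees. A call has 1 to 5 rows; each row is the pose to reach, as a shift and turn from the pose measured when the call began, along the tool's axes at that moment; what a row does not reach only later rows make up. A row lasts 1/12 s, in which the tool goes at most 41.7 mm and 7.16 degrees, less where a joint would pass 70% of its speed; a pose out of reach is approached as far as the arm can. A call with a gripper value outside its range is refused whole. "hand" is the finger opening in m, from 0 to 0.0881, set as the call begins (left out, the last holds). The fingers move at their own pace and stop on an object; the grip force is fixed at half the most. Time passes only in rows, so rows that repeat a pose let the fingers close. It gives the time, the measured TCP pose, the force and the opening at its end, in the units of the state.
- get_obs(): the state, without advancing time (a new reading comes with each control period).
- camera(name): name is "scene" or "side" or "wrist"; returns a dict with "frame" (420x560x3 uint8, red, green, blue), "range_z" (420x560 float32, m along the optical axis (not along the pixel's ray), 0 where there is no reading), "fx", "fy", "cx", "cy" (pixels), "dist_coeffs" ([k1, k2, p1, p2, k3] as OpenCV has them; the pictures are not rectified), "pose" (4x4, takes a point from camera to world coordinates). Camera axes: x right, y down, z forward; pixel columns grow to the right and rows downward; lengths in m; the calibration is good to about 2 mm. A picture is of the moment at which its call begins.
- close_job(): hands the job in, once; it reports no verdict.
Trained networks look in the newest picture that a camera, given by its name, has taken for a name from the list of things; names that differ only in an ending like _2 or _b are one class to them, and where a whole thing is asked for, a point or a joint stands for the part that bears it (a point fixed in the world has none). Each returns a list of dicts, best first, with "confidence" (0 to 1); they miss things now and then, are a little off and sometimes report something else, mostly with a low value. They report only what shows in the picture. A call takes as long as a camera call.
- trace(camera, target): "mask" (420x560 bool, what is visible of it) and "extent" ([centre column, centre row, width, height] in pixels, round what is visible of it).
The state is a dict: "clock": time; "joints": joint angles; "qvel": joint speeds; "joint_efforts": joint torques, N m; "tool_pos": TCP position; "orientation": TCP orientation; "contact_force": force on the tool from outside, world axes, zero at the start; "moment": the same for the moment, N m; "opening": opening from 0.0 (shut) to 1.0 (fully open).
Only numpy, scipy, OpenCV 4.12 (cv2) and the standard library are available. Lean on these libraries where they do the work, as an engineer would, in place of code of your own. Each camera call takes 0.05 s, during which the arm holds its last target.

TASK

Find out by trying which of the two look-alike clamp knobs fits the stud of the wafer stage: lower it over the stud with its bar in line with the cross pin until it is fully down, then twist it a quarter turn either way to lock it, and let go. A knob that stops high on the pin is the wrong one. At the end the spare knob stands upright on the bench, clear of the stage; leave the lens barrel alone.

Things in the scene. Friction and masses are not known exactly. Their poses are not given: they have to be found in the camera images.
- knob_a_grip (a point): Loose clamp knob, 90 g, looks just like knob_b; only one of them fits. Black round skirt 48 mm across, 33 mm high, hollow, open below; on it an aluminium grip bar 40 long (x), 16 wide (y), 42 high: 75 mm in all. Starts upright on the bench. Point: on the knob's axis in the bar, 56 mm above the underside, 19 below the bar's top; pinch the bar here across y from above. z up.
- knob_b_grip (a point): The other knob, same outside, same point and axes. The knob that fits drops over the cross pin if its bar (x) is within 20 degrees of the pin and it is 2 mm or less off-axis, until this point is 56 mm above the strap; it then turns freely and is locked from 60 to 120 degrees of turn. The one that does not fit stops on the pin, 14 mm higher (70 mm). Which is which is not told.
- stud (a point): Fixed steel stud 18 mm thick, 26 high, its last 7 mm tapered to 8 mm, on the dark strap of a low 260 x 150 mm stage plate. Brass cross pin, 32 long, 6 thick, 11 mm above the strap. Point: stud axis at the strap's top, 22 mm above the bench; x along the pin (same after a half turn), z up. Nearest other things, towards +x: strap toe 30 mm off, 12 mm above the strap; wafer dish 77 mm off, 8 mm.
- lens_mid (a point): Bystander: loose dark steel lens barrel standing upright on the bench, 36 mm across at its foot, 54 mm high, narrower at its top; 150 g. The point is on its axis half-way up (27 mm above the bench).

How it is judged:
By the outcome, as a careful person would: the job done as asked, in the order asked, and still so for the second after the job is handed in, with the robot touching nothing.
It also fails if it takes over 72 s, if anything falls off the work surface, if the arm or the gripper's body presses on something with over 40 N, if the wrist force passes 120 N, or if a joint passes its speed limit or range.

## Working session

There is one attempt and no reset: what is moved stays moved. The work goes in short steps, Python scripts to look and compute and a tool call to move; the robot and the scene stay as the last step left them, time stands still between calls to the robot, and variables do not carry over. Pictures are saved under pics/ and viewed, and the job is handed in when it is done.

Besides the shell and the picture viewer there is one more tool, called after ">>>" as name(argument=value, ...), one argument or row to a line, values as JSON. jog_arm: Moves the arm, as the interface text tells. Its arguments: {"type":"object","properties":{"deltas":{"type":"array"},"hand":{"type":"number"}},"required":["deltas"]}

```bash
mkdir -p pics; ls; python3 - <<'E'
from bench import *
import cv2,numpy as np
print(get_obs(), grip_depth)
for n in ["scene","side"]:
    c=camera(n); cv2.imwrite(f"pics/{n}0.png",c["frame"][:,:,::-1]); print(n,c["fx"],c["fy"],c["cx"],c["cy"],c["dist_coeffs"],c["pose"])
    np.savez(f"{n}0.npz",**c)
    for t in ["knob_a_grip","stud","lens_mid"]:
        for d in trace(n,t): print(t,d["confidence"],d["extent"],d["mask"].sum())
E
```

```text
pics
{'clock': 0.0, 'joints': array([ 1.24483456,  0.53718863, -0.00440043,  1.53889939,  0.00262935,
        1.06733163, -0.07118462]), 'qvel': array([ 0.00011593, -0.0001545 , -0.00018916,  0.00223521,  0.00022468,
        0.00085427,  0.0006951 ]), 'joint_efforts': array([-4.24139525e-04, -5.70974636e+01,  9.90596898e-01, -2.51602954e+01,
       -5.62124304e-02,  1.78350206e-02,  1.70533940e-04]), 'tool_pos': array([ 0.16671769, -0.62752996,  0.20731473]), 'orientation': array([-3.11335810e+00, -4.06763723e-01,  6.46499527e-04]), 'contact_force': array([0.44575405, 0.40371483, 0.0168002 ]), 'moment': array([-0.0026154 , -0.03322789,  0.03564614]), 'opening': 0.998712995335245} 0.0187
scene 535.3088921277331 535.3088921277331 282.436224318477 213.97296496643656 [-0.07584279  0.          0.          0.          0.        ] [[-0.71166756  0.54949351 -0.43770557  0.94999106]
 [ 0.70238217  0.54436609 -0.45861187  0.3105492 ]
 [-0.01373218 -0.63381578 -0.77336213  0.7116416 ]
 [ 0.          0.          0.          1.        ]]
knob_a_grip 0.68 [312.5, 156.9, 27.3, 45.1] 956
stud 0.88 [356.3, 321.9, 190.0, 173.5] 16294
lens_mid 0.71 [168.4, 258.1, 30.0, 35.0] 505
side 517.0088253511346 517.0088253511346 282.0794975605601 212.46580041710587 [-0.16719648  0.          0.          0.          0.        ] [[ 0.8024528  -0.46290503  0.37654805  0.23518244]
 [-0.59670738 -0.62580996  0.50229692 -0.54692461]
 [ 0.00313175 -0.62775857 -0.7784018   0.7999664 ]
 [ 0.          0.          0.          1.        ]]
knob_a_grip 0.61 [232.7, 292.6, 29.6, 39.2] 904
stud 0.85 [235.0, 175.2, 139.2, 93.7] 6646
lens_mid 0.54 [374.4, 219.4, 18.4, 25.6] 389
```

View pics/scene0.png

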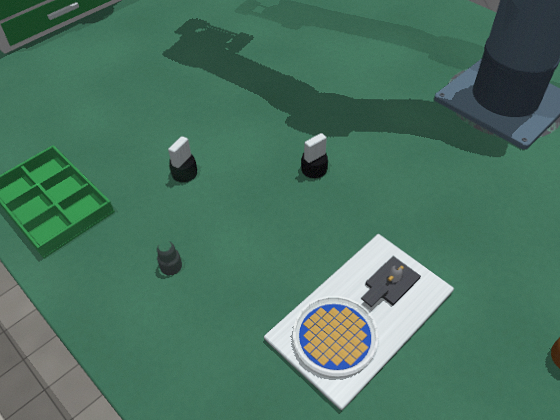

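View pics/side0.png

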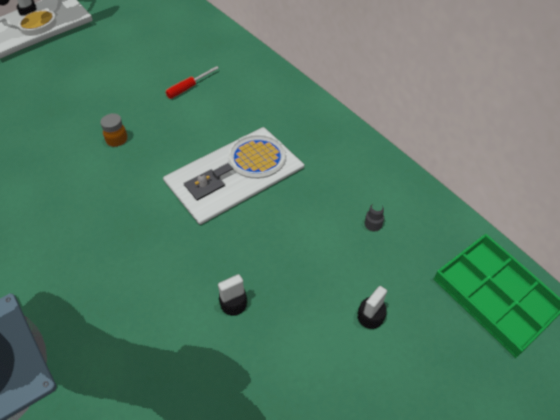

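Scene shows two knobs at about (182,160) and (315,156), the stud at (395,273), and the lens at (168,258). The side view agrees: knobs at (373,306) and (233,294), stud at (203,182), lens at (375,216). Next I turn these into positions.

```bash
cat > h.py <<'E'
import numpy as np,cv2
def cloud(c):
    h,w=c["range_z"].shape
    K=np.array([[c["fx"],0,c["cx"]],[0,c["fy"],c["cy"]],[0,0,1]],float)
    u,v=np.meshgrid(np.arange(w),np.arange(h))
    p=cv2.undistortPoints(np.stack([u,v],-1).reshape(-1,1,2).astype(float),K,np.array(c["dist_coeffs"],float)).reshape(h,w,2)
    z=c["range_z"].astype(float)
    P=np.dstack([p*z[...,None],z])
    P=P@c["pose"][:3,:3].T+c["pose"][:3,3]
    P[z==0]=np.nan
    return P
def proj(c,X):
    T=np.linalg.inv(c["pose"]); K=np.array([[c["fx"],0,c["cx"]],[0,c["fy"],c["cy"]],[0,0,1]],float)
    return cv2.projectPoints(np.atleast_2d(np.array(X,float)),cv2.Rodrigues(T[:3,:3])[0],T[:3,3],K,np.array(c["dist_coeffs"],float))[0].reshape(-1,2)
def rect(P):
    r=cv2.minAreaRect((P[:,:2]*1000).astype(np.float32)); return np.round(cv2.boxPoints(r),1).tolist(), np.round(r[0],1),np.round(r[1],1)
E
python3 - <<'E'
from h import *
for n,boxes in [("scene",{"far":(150,120,215,195),"near":(285,120,345,190),"lens":(150,235,190,285),"stud":(355,245,430,315)}),("side",{"far":(350,275,400,335),"near":(210,265,255,320),"lens":(355,195,395,235),"stud":(180,165,230,205)})]:
    c=dict(np.load(n+"0.npz")); P=cloud(c); F=c["frame"].astype(int)
    for k,(a,b,d,e) in boxes.items():
        p=P[b:e,a:d].reshape(-1,3); f=F[b:e,a:d].reshape(-1,3)
        print(n,k,"bench z",np.nanpercentile(p[:,2],[5,50,99]).round(4))
        if k in("far","near"):
            for lo,hi in [(.068,.085),(.04,.085)]:
                m=(p[:,2]>lo)&(p[:,2]<hi)&(f.min(1)>100)
                if m.sum()>5: print("  ",lo,m.sum(),rect(p[m]),np.median(p[m],0).round(4))
            m=(p[:,2]>.028)&(p[:,2]<.038)&(f.max(1)<60)
            if m.sum()>5: print("   skirt",m.sum(),rect(p[m]))
        elif k=="lens":
            m=(p[:,2]>.008); print("  ",m.sum(),rect(p[m]),p[m].mean(0).round(4))
        else:
            m=(f[:,0]-f[:,2]>40)&(p[:,2]>.025); print("  brass",m.sum(),p[m].round(4).tolist())
            m=(p[:,2]>.040)&(p[:,2]<.055); print("  top",m.sum(),rect(p[m]) if m.sum()>2 else "",p[m].mean(0).round(4))
            m=(f.max(1)<75)&(p[:,2]>.012); print("  strap",m.sum(),rect(p[m]),np.median(p[m],0))
E
```

```text
scene far bench z [-0.0002  0.0022  0.0768]
   0.068 192 ([[585.5999755859375, -303.79998779296875], [590.0, -321.8999938964844], [629.7000122070312, -312.29998779296875], [625.2999877929688, -294.20001220703125]], array([ 607.7, -308.1]), array([40.9, 18.7])) [ 0.6108 -0.3051  0.0757]
   0.04 347 ([[585.5999755859375, -303.79998779296875], [590.0, -321.8999938964844], [630.5999755859375, -312.1000061035156], [626.2000122070312, -294.0]], array([ 608.1, -308. ]), array([41.8, 18.7])) [ 0.6129 -0.3023  0.071 ]
   skirt 215 ([[583.0, -308.1000061035156], [626.5, -323.70001220703125], [637.7999877929688, -292.3999938964844], [594.2000122070312, -276.70001220703125]], array([ 610.4, -300.2]), array([33.3, 46.2]))
scene near bench z [-0.0005  0.0021  0.0765]
   0.068 161 ([[414.0, -149.0], [452.79998779296875, -155.89999389648438], [455.79998779296875, -139.1999969482422], [416.8999938964844, -132.3000030517578]], array([ 434.9, -144.1]), array([17. , 39.5])) [ 0.4365 -0.1434  0.0757]
   0.04 262 ([[414.20001220703125, -151.5], [453.3999938964844, -155.39999389648438], [455.20001220703125
[... 3893 characters left out ...]
29, 0.0342], [0.512, 0.1143, 0.0342], [0.5129, 0.1114, 0.0361], [0.5139, 0.1087, 0.0379], [0.5167, 0.1102, 0.0347], [0.5097, 0.1097, 0.0367], [0.5114, 0.1088, 0.0364], [0.5139, 0.1098, 0.0339], [0.5159, 0.1094, 0.0329], [0.511, 0.1088, 0.0337]]
  top 43 ([[514.9000244140625, 103.0], [531.5999755859375, 98.4000015258789], [535.5, 112.9000015258789], [518.7999877929688, 117.4000015258789]], array([525.2, 107.9]), array([15. , 17.3])) [0.5247 0.1076 0.0444]
  strap 101 ([[491.1000061035156, 107.19999694824219], [503.20001220703125, 67.0], [586.2999877929688, 92.0999984741211], [574.2000122070312, 132.3000030517578]], array([538.7,  99.7]), array([86.8, 41.9])) [0.54424879 0.10341261 0.02264202]
```

```bash
python3 - <<'E'
from h import *
a=np.load("scene0.npz")["frame"][240:330,345:435,::-1]; b=np.load("side0.npz")["frame"][155:215,170:240,::-1]
cv2.imwrite("pics/z0.png",np.hstack([cv2.resize(a,(400,400),interpolation=2),cv2.resize(b,(400,400),interpolation=2)]))
E
```

```text
(no output)
```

View pics/z0.png

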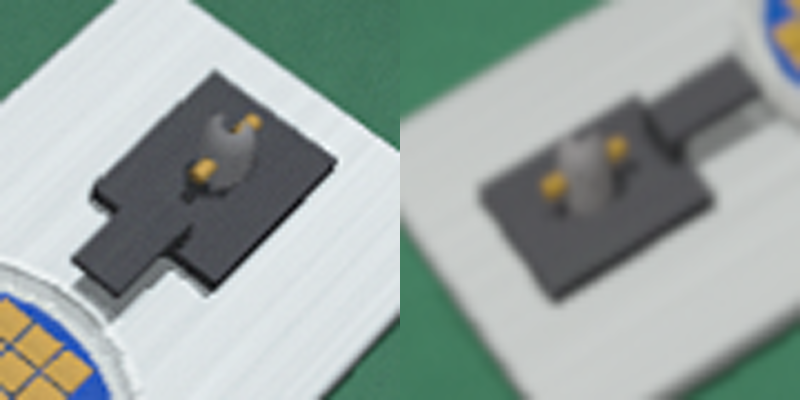

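```bash
cat >> h.py <<'E'
from scipy.spatial.transform import Rotation as Ro
def plan(o,pos,yaw):
    "tool x at world yaw (deg), pointing down -> tool delta"
    R=Ro.from_rotvec(o["orientation"]); a=np.radians(yaw)
    T=Ro.from_matrix(np.array([[np.cos(a),np.sin(a),0],[np.sin(a),-np.cos(a),0],[0,0,-1]]))
    d=R.inv().apply(np.array(pos)-o["tool_pos"]); w=(R.inv()*T).as_rotvec(degrees=True)
    print("mm",(d*1000).round(1),"deg",w.round(2),"t",o["clock"],"F",o["contact_force"].round(1),"open",round(o["opening"]*88.1,1),"yaw",np.degrees(np.arctan2(*R.as_matrix()[[1,0],0])).round(2), "pos",o["tool_pos"].round(4))
E
python3 - <<'E'
from h import *; from bench import *
plan(get_obs(),[.433,-.1455,.20],-8.5)
E
```

```text
mm [ 381.1 -398.1    8.2] deg [-1.000e-02  0.000e+00  2.339e+01] t 0.4 F [ 0.  -0.5  0.5] open 87.9 yaw 14.89 pos [ 0.167  -0.6281  0.2081]
```

>>> jog_arm(
  deltas=[
    [0.025, -0.026, 0, 0, 0, 0],
    [0.051, -0.053, 0, 0, 0, 0],
    [0.077, -0.08, 0, 0, 0, 0],
    [0.103, -0.107, 0, 0, 0, 0],
    [0.128, -0.134, 0, 0, 0, 0],
  ],
)

```text
clock: 0.82
tool_pos: [0.257, -0.464, 0.2082]
orientation: [3.115, 0.407, 0.0]
contact_force: [1.1, -0.4, 0.5]
opening: 1.002
```

>>> jog_arm(
  deltas=[
    [0.025, -0.026, 0, 0, 0, 0],
    [0.051, -0.053, 0, 0, 0, 0],
    [0.077, -0.08, 0, 0, 0, 0],
    [0.103, -0.107, 0, 0, 0, 0],
    [0.128, -0.134, 0, 0, 0, 0],
  ],
)

```text
clock: 1.23
tool_pos: [0.347, -0.3, 0.2085]
orientation: [3.114, 0.407, 0.001]
contact_force: [0.1, -0.5, 0.4]
opening: 1.003
```

```bash
python3 - <<'E'
from h import *; from bench import *
plan(get_obs(),[.433,-.1455,.20],-8.5)
E
```

```text
mm [ 122.8 -127.2    8.5] deg [ 0.04 -0.04 23.39] t 1.2333 F [ 0.1 -0.5  0.4] open 88.3 yaw 14.89 pos [ 0.347  -0.3     0.2085]
```

>>> jog_arm(
  deltas=[
    [0.025, -0.026, 0.002, 0, 0, 5],
    [0.049, -0.051, 0.004, 0, 0, 10],
    [0.074, -0.076, 0.006, 0, 0, 15],
    [0.098, -0.102, 0.008, 0, 0, 20],
    [0.123, -0.127, 0.008, 0, 0, 23.4],
  ],
)

```text
clock: 1.65
tool_pos: [0.4335, -0.1441, 0.2005]
orientation: [3.132, -0.24, 0.001]
contact_force: [0.8, -0.7, -0.1]
opening: 1.0
```

```bash
cat > look.py <<'E'
import sys
from h import *; from bench import *
o=get_obs(); c=camera("wrist"); P=cloud(c); F=c["frame"].astype(int)
n=sys.argv[1]; cv2.imwrite(f"pics/{n}.png",c["frame"][:,:,::-1]); np.savez(n+".npz",**c)
print(c["pose"].round(4).tolist(), c["fx"],c["dist_coeffs"])
print(o["tool_pos"],o["clock"])
for t in sys.argv[2:]:
    for d in trace("wrist",t):
        p=P[d["mask"]]; p=p[~np.isnan(p[:,0])]; print(t,d["confidence"],d["extent"],"zmax",np.percentile(p[:,2],95))
        if "knob" in t:
            f=F[d["mask"]&~np.isnan(P[...,0])]; m=(p[:,2]>.068)&(f.min(1)>100); m2=(p[:,2]>.05); 
            for mm in (m,m2):
                if mm.sum()>9: print("  bar",mm.sum(),rect(p[mm]))
E
python3 look.py w1 knob_a_grip
```

```text
[[-0.1532, -0.9402, -0.3041, 0.5131], [-0.9882, 0.1458, 0.0471, -0.1566], [0.0001, 0.3077, -0.9515, 0.3773], [0.0, 0.0, 0.0, 1.0]] 362.5754991388298 [-0.07124735  0.          0.          0.          0.        ]
[ 0.43351462 -0.14406781  0.20049502] 1.65
knob_a_grip 0.79 [280.5, 179.8, 46.0, 55.5] zmax 0.0757124948416703
  bar 807 ([[412.70001220703125, -149.60000610351562], [451.0, -155.1999969482422], [453.29998779296875, -139.60000610351562], [415.0, -134.0]], array([ 433. , -144.6]), array([15.8, 38.6]))
  bar 876 ([[412.70001220703125, -149.60000610351562], [451.0, -155.1999969482422], [453.29998779296875, -139.60000610351562], [415.0, -134.0]], array([ 433. , -144.6]), array([15.8, 38.6]))
```

View pics/w1.png

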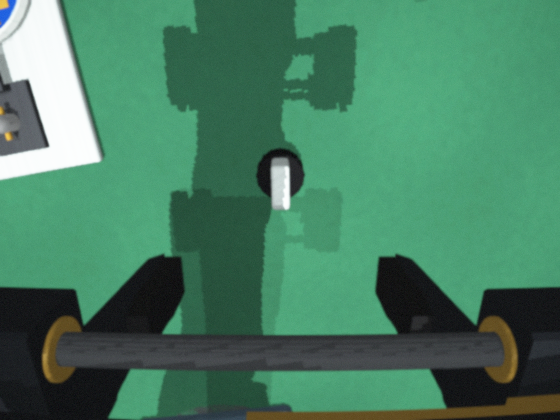

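The wrist view shows the near knob at (280,180), centred between the fingers, with the bar along tool x. Descending to grip.

>>> jog_arm(
  deltas=[
    [0, 0.0005, 0.035, 0, 0, 0],
    [0, 0.0005, 0.07, 0, 0, 0],
    [0, 0.0005, 0.105, 0, 0, 0],
    [0, 0.0005, 0.14, 0, 0, 0],
    [0, 0.0005, 0.162, 0, 0, 0],
  ],
)

```text
clock: 2.17
tool_pos: [0.435, -0.1407, 0.0364]
orientation: [-3.132, 0.222, -0.001]
contact_force: [-1.1, -0.7, 0.1]
opening: 0.999
```

```bash
python3 - <<'E'
from h import *; from bench import *
plan(get_obs(),[.433,-.1446,.0375],-8.3)
E
```

```text
mm [-1.4  4.2 -1.1] deg [-0.1  -0.02  0.21] t 2.1667 F [-1.1 -0.7  0.1] open 88.0 yaw -8.09 pos [ 0.435  -0.1407  0.0364]
```

>>> jog_arm(
  deltas=[
    [-0.001, 0.004, -0.001, 0, 0, 0.2],
    [-0.001, 0.004, -0.001, 0, 0, 0.2],
    [-0.001, 0.004, -0.001, 0, 0, 0.2],
  ],
)

```text
clock: 2.42
tool_pos: [0.4339, -0.1454, 0.0385]
orientation: [-3.132, 0.229, -0.003]
contact_force: [0.2, -1.0, 1.1]
opening: 0.999
```

>>> jog_arm(
  deltas=[
    [0, 0, 0, 0, 0, 0],
    [0, 0, 0, 0, 0, 0],
    [0, 0, 0, 0, 0, 0],
    [0, 0, 0, 0, 0, 0],
    [0, 0, 0, 0, 0, 0],
  ],
  hand=0.0,
)

```text
clock: 2.83
tool_pos: [0.4343, -0.1455, 0.0389]
orientation: [-3.132, 0.228, -0.004]
contact_force: [-0.5, -0.1, -0.1]
opening: 0.651
```

>>> jog_arm(
  deltas=[
    [0, 0, 0, 0, 0, 0],
    [0, 0, 0, 0, 0, 0],
    [0, 0, 0, 0, 0, 0],
    [0, 0, 0, 0, 0, 0],
  ],
)

```text
clock: 3.17
tool_pos: [0.4342, -0.1455, 0.0389]
orientation: [-3.132, 0.228, -0.004]
contact_force: [-0.5, 0.3, 1.0]
opening: 0.344
```

>>> jog_arm(
  deltas=[
    [0, 0, 0, 0, 0, 0],
    [0, 0, 0, 0, 0, 0],
    [0, 0, 0, 0, 0, 0],
    [0, 0, 0, 0, 0, 0],
  ],
)

```text
clock: 3.5
tool_pos: [0.4342, -0.1455, 0.0389]
orientation: [-3.132, 0.228, -0.004]
contact_force: [-0.8, 0.2, -0.8]
opening: 0.174
```

```bash
python3 - <<'E'
from h import *; from bench import *
plan(get_obs(),[.528,.111,.15],0)
E
```

```text
mm [  55.9 -267.5 -110.7] deg [-0.06 -0.14 -8.34] t 3.5 F [-0.8  0.2 -0.8] open 15.3 yaw -8.34 pos [ 0.4342 -0.1455  0.0389]
```

>>> jog_arm(
  deltas=[
    [0, 0, -0.02, 0, 0, 0],
    [0, 0, -0.045, 0, 0, 0],
    [0, 0, -0.075, 0, 0, 0],
    [0, 0, -0.1, 0, 0, 0],
    [0, 0, -0.111, 0, 0, 0],
  ],
)

```text
clock: 3.92
tool_pos: [0.4354, -0.1459, 0.1528]
orientation: [-3.133, 0.229, -0.01]
contact_force: [0.1, -0.5, -1.2]
opening: 0.179
```

```bash
python3 look.py w2 knob_a_grip stud; python3 - <<'E'
from h import *; from bench import *
plan(get_obs(),[.528,.111,.15],0)
E
```

```text
[[-0.1459, -0.943, -0.2991, 0.5141], [-0.9893, 0.1387, 0.0453, -0.158], [-0.0012, 0.3025, -0.9531, 0.33], [0.0, 0.0, 0.0, 1.0]] 362.5754991388298 [-0.07124735  0.          0.          0.          0.        ]
[ 0.43535518 -0.14593441  0.15275684] 3.9167
knob_a_grip 0.72 [278.6, 258.6, 83.9, 127.8] zmax 0.189792841964328
  bar 3715 ([[412.79998779296875, -155.8000030517578], [453.70001220703125, -156.10000610351562], [453.8999938964844, -136.0], [412.8999938964844, -135.6999969482422]], array([ 433.3, -145.9]), array([20.1, 40.9]))
  bar 6912 ([[407.20001220703125, -143.8000030517578], [433.79998779296875, -176.39999389648438], [467.6000061035156, -148.8000030517578], [441.0, -116.19999694824219]], array([ 437.4, -146.3]), array([43.6, 42. ]))
stud 0.82 [39.2, 93.3, 78.4, 186.7] zmax 0.01737173955182318
mm [  55.4 -267.7    0.7] deg [-0.03 -0.23 -8.35] t 4.0667 F [ 0.3  0.1 -0.9] open 15.6 yaw -8.35 pos [ 0.4343 -0.1458  0.1502]
```

View pics/w2.png

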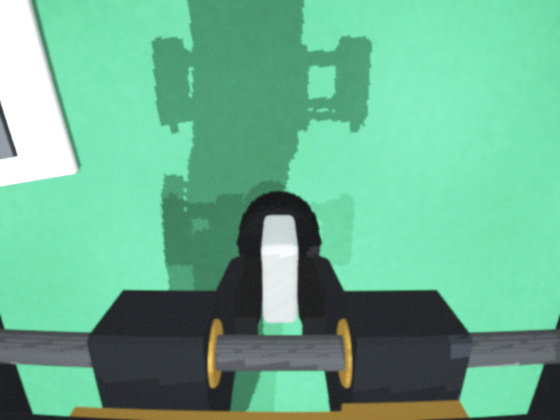

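```bash
python3 - <<'E'
from h import *; from bench import *
plan(get_obs(),[.47,.111,.15],0)
E
```

```text
mm [  -2.  -259.2    0.5] deg [-0.03 -0.23 -8.35] t 4.0667 F [ 0.3  0.1 -0.9] open 15.6 yaw -8.35 pos [ 0.4343 -0.1458  0.1502]
```

>>> jog_arm(
  deltas=[
    [0, -0.025, 0, 0, 0, 0],
    [0, -0.055, 0, 0, 0, 0],
    [0, -0.09, 0, 0, 0, 0],
    [0, -0.12, 0, 0, 0, 0],
    [0, -0.15, 0, 0, 0, 0],
  ],
)

```text
clock: 4.48
tool_pos: [0.4549, 0.0042, 0.1488]
orientation: [-3.133, 0.228, -0.002]
contact_force: [0.1, -0.1, -0.8]
opening: 0.174
```

>>> jog_arm(
  deltas=[
    [-0.001, -0.032, 0, 0, 0, -2],
    [-0.002, -0.065, 0, 0, 0, -4],
    [-0.002, -0.095, 0, 0, 0, -6.5],
    [-0.002, -0.109, 0, 0, 0, -8.4],
    [-0.002, -0.109, 0, 0, 0, -8.4],
  ],
)

```text
clock: 4.9
tool_pos: [0.4679, 0.116, 0.1476]
orientation: [-3.139, -0.013, 0.001]
contact_force: [0.1, -0.1, -1.0]
opening: 0.174
```

>>> jog_arm(
  deltas=[
    [0, 0, 0, 0, 0, 0],
    [0, 0, 0, 0, 0, 0],
  ],
)

```text
clock: 5.07
tool_pos: [0.4671, 0.1147, 0.1466]
orientation: [-3.14, -0.011, 0.004]
contact_force: [0.2, -0.5, -1.0]
opening: 0.172
```

```bash
python3 look.py w3 knob_a_grip stud; python3 - <<'E'
from h import *; from bench import *
plan(get_obs(),[.528,.111,.15],0)
c=dict(np.load("w3.npz"));P=cloud(c);F=c["frame"].astype(int)
m=(F[...,0]-F[...,2]>40)&(P[...,2]>.027)&(P[...,2]<.05)&(abs(P[...,0]-.528)<.03)&(abs(P[...,1]-.11)<.03)
p=P[m]; print(m.sum(),rect(p) if m.sum()>3 else ""); 
m=(P[...,2]>.042)&(P[...,2]<.055)&(abs(P[...,0]-.528)<.03)&(abs(P[...,1]-.11)<.03); p=P[m]; print("top",m.sum(),rect(p) if m.sum()>3 else "")
cc=c["frame"][0:260,150:410,::-1];cv2.imwrite("pics/w3z.png",cv2.resize(cc,(600,600),interpolation=2))
E
```

```text
[[0.0063, -0.9504, -0.3111, 0.5483], [-1.0, -0.0064, -0.0005, 0.1146], [-0.0016, 0.3111, -0.9504, 0.3231], [0.0, 0.0, 0.0, 1.0]] 362.5754991388298 [-0.07124735  0.          0.          0.          0.        ]
[0.46711344 0.11466893 0.14659152] 5.0667
knob_a_grip 0.79 [279.0, 257.9, 83.0, 130.9] zmax 0.18361538607302466
  bar 3639 ([[444.20001220703125, 122.5], [446.1000061035156, 102.69999694824219], [486.6000061035156, 106.69999694824219], [484.6000061035156, 126.5]], array([465.4, 114.6]), array([40.7, 19.9]))
  bar 6774 ([[439.29998779296875, 112.9000015258789], [470.29998779296875, 84.69999694824219], [499.1000061035156, 116.4000015258789], [468.20001220703125, 144.5]], array([469.2, 114.6]), array([42.9, 41.8]))
stud 0.57 [281.7, 89.9, 191.0, 177.9] zmax 0.03384016648199617
mm [60.2  3.6 -2.8] deg [-0.07  0.07  0.33] t 5.2167 F [ 0.2 -0.9 -2.1] open 15.8 yaw 0.33 pos [0.4678 0.1143 0.1473]
215 ([[511.70001220703125, 114.4000015258789], [511.70001220703125, 109.0], [543.0, 109.19999694824219], [543.0, 114.5999984741211]], array([527.4, 111.8]), array([31.3,  5.5]))
top 270 ([[516.5, 110.5999984741211], [528.9000244140625, 100.80000305175781], [538.7999877929688, 113.30000305175781], [526.5, 123.0999984741211]], array([527.7, 111.9]), array([16. , 15.7]))
```

View pics/w3z.png

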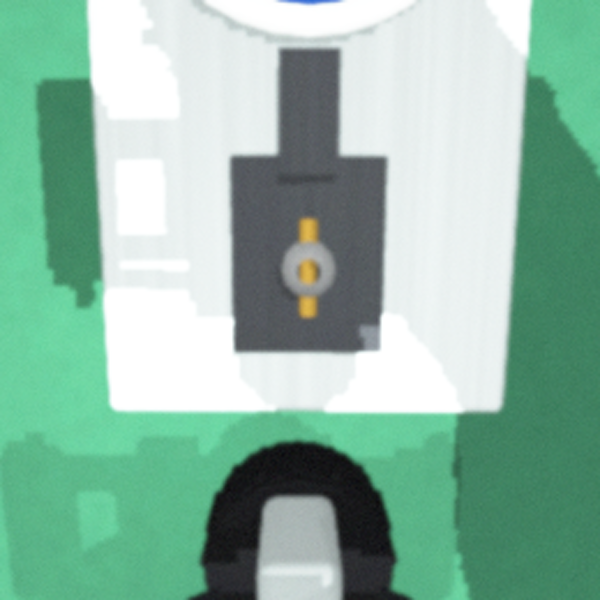

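Wrist view: stud at zoom (308,268), the pin along image vertical (world x), so stud ≈ (0.5275, 0.1118). The held knob sits about 1.3 mm behind the TCP.

>>> jog_arm(
  deltas=[
    [0.015, 0, 0, 0, 0, 0],
    [0.035, 0.002, 0.005, 0, 0, 0],
    [0.055, 0.002, 0.015, 0, 0, 0],
    [0.061, 0.0025, 0.03, 0, 0, 0],
    [0.061, 0.0025, 0.044, 0, 0, 0],
  ],
)

```text
clock: 5.63
tool_pos: [0.531, 0.1106, 0.1029]
orientation: [-3.14, -0.004, -0.002]
contact_force: [-0.6, -1.0, -0.6]
opening: 0.172
```

>>> jog_arm(
  deltas=[
    [0, 0, 0, 0, 0, 0],
    [0, 0, 0, 0, 0, 0],
  ],
)

```text
clock: 5.8
tool_pos: [0.5306, 0.1092, 0.1024]
orientation: [-3.141, -0.001, 0.001]
contact_force: [0.5, -0.8, -0.6]
opening: 0.178
```

```bash
python3 - <<'E'
from h import *; from bench import *
plan(get_obs(),[.5288,.1118,.0945],0.2)
E
```

```text
mm [-1.8 -2.6  7.9] deg [-0.01  0.03 -0.16] t 5.8 F [ 0.5 -0.8 -0.6] open 15.7 yaw 0.04 pos [0.5306 0.1092 0.1024]
```

>>> jog_arm(
  deltas=[
    [-0.001, -0.0013, 0, 0, 0, 0],
    [-0.0018, -0.0026, 0.004, 0, 0, 0],
    [-0.0018, -0.0026, 0.006, 0, 0, 0],
    [-0.0018, -0.0026, 0.006, 0, 0, 0],
  ],
)

```text
clock: 6.13
tool_pos: [0.5286, 0.112, 0.0965]
orientation: [-3.141, -0.002, 0.001]
contact_force: [-0.3, -0.0, -1.3]
opening: 0.174
```

```bash
python3 - <<'E'
from h import *; from bench import *
plan(get_obs(),[.5288,.1118,.0945],0.2)
for n in ["scene","side"]:
    c=camera(n);np.savez(n+"1.npz",**c)
a=np.load("scene1.npz")["frame"][200:330,325:455,::-1]; b=np.load("side1.npz")["frame"][125:225,155:255,::-1]
cv2.imwrite("pics/z1.png",np.hstack([cv2.resize(a,(400,400),interpolation=2),cv2.resize(b,(400,400),interpolation=2)]))
E
```

```text
mm [0.2 0.2 2. ] deg [-0.01  0.03 -0.14] t 6.1333 F [-0.3 -0.  -1.3] open 15.3 yaw 0.06 pos [0.5286 0.112  0.0965]
```

View pics/z1.png

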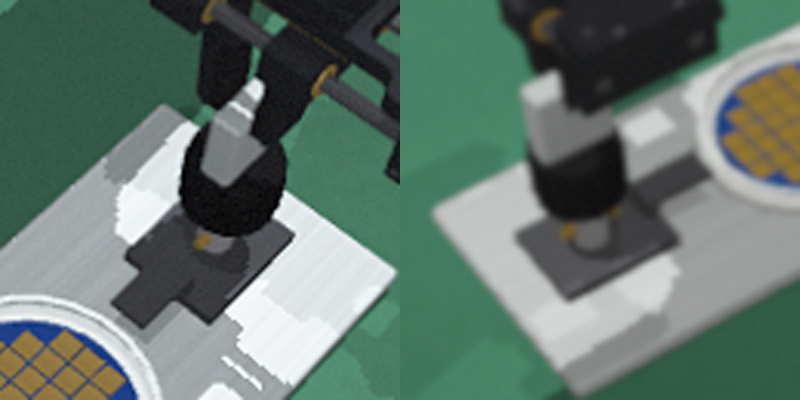

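Both views show the knob centred above the stud with the bar along the pin. Lowering gently.

>>> jog_arm(
  deltas=[
    [0, 0, 0.005, 0, 0, 0],
    [0, 0, 0.01, 0, 0, 0],
    [0, 0, 0.014, 0, 0, 0],
    [0, 0, 0.017, 0, 0, 0],
    [0, 0, 0.019, 0, 0, 0],
  ],
)

```text
clock: 6.65
tool_pos: [0.5285, 0.1118, 0.0769]
orientation: [3.142, 0.001, -0.002]
contact_force: [0.3, 0.3, -0.7]
opening: 0.174
```

>>> jog_arm(
  deltas=[
    [0, 0, 0.0015, 0, 0, 0],
    [0, 0, 0.003, 0, 0, 0],
    [0, 0, 0.0045, 0, 0, 0],
  ],
)

```text
clock: 6.9
tool_pos: [0.5297, 0.1123, 0.074]
orientation: [-3.141, -0.001, -0.002]
contact_force: [-5.1, -1.3, 25.3]
opening: 0.176
```

Stopped at TCP z 0.074, which matches the wrong-knob height of 0.0749. Before concluding, I retry with small offsets.

>>> jog_arm(
  deltas=[
    [-0.0005, 0, -0.002, 0, 0, 0],
    [-0.0012, 0, -0.002, 0, 0, 0],
    [-0.0012, 0, 0.0, 0, 0, 0],
    [-0.0012, 0, 0.0005, 0, 0, 0],
  ],
)

```text
clock: 7.23
tool_pos: [0.5294, 0.1126, 0.0742]
orientation: [-3.141, -0.001, -0.004]
contact_force: [-1.5, -0.3, 12.6]
opening: 0.176
```

>>> jog_arm(
  deltas=[
    [0, 0, -0.001, 0, 0, 2],
    [0, -0.0005, 0, 0, 0, 5],
    [0, 0.0005, 0.0005, 0, 0, 0],
    [0, 0.0005, 0.0005, 0, 0, -5],
    [0, 0, 0.0005, 0, 0, 0],
  ],
)

```text
clock: 7.65
tool_pos: [0.5303, 0.1126, 0.0743]
orientation: [-3.14, -0.01, -0.007]
contact_force: [-0.8, -0.5, 8.6]
opening: 0.173
```

>>> jog_arm(
  deltas=[
    [-0.001, 0.0, -0.003, 0, 0, -0.5],
    [-0.002, 0.0005, -0.003, 0, 0, -0.5],
    [-0.002, 0.0005, -0.003, 0, 0, -0.5],
    [-0.002, 0.0005, -0.003, 0, 0, -0.5],
  ],
)

```text
clock: 7.98
tool_pos: [0.5279, 0.1119, 0.0769]
orientation: [-3.141, -0.025, -0.006]
contact_force: [-0.2, -0.3, -0.8]
opening: 0.176
```

```bash
python3 look.py w4 knob_a_grip; python3 - <<'E'
from h import *; from bench import *
plan(get_obs(),[.5285,.1118,.0775],0.2)
E
```

```text
[[0.0151, -0.9522, -0.305, 0.6079], [-0.9999, -0.0148, -0.0034, 0.1126], [-0.0013, 0.305, -0.9524, 0.254], [0.0, 0.0, 0.0, 1.0]] 362.5754991388298 [-0.07124735  0.          0.          0.          0.        ]
[0.52787802 0.11187251 0.07691569] 7.9833
knob_a_grip 0.56 [279.1, 258.9, 83.1, 128.0] zmax 0.11388569516006565
  bar 3507 ([[499.70001220703125, 110.69999694824219], [526.5, 85.4000015258789], [551.7999877929688, 112.30000305175781], [525.0, 137.5]], array([525.7, 111.5]), array([36.9, 36.9]))
  bar 6529 ([[499.5, 110.5], [530.2999877929688, 81.5], [559.9000244140625, 112.9000015258789], [529.0999755859375, 142.0]], array([529.7, 111.7]), array([43.2, 42.3]))
mm [ 0.4  0.2 -0.5] deg [-0.06 -0.22  0.69] t 8.0833 F [-0.4 -0.3 -1.7] open 15.7 yaw 0.89 pos [0.5281 0.112  0.077 ]
```

>>> jog_arm(
  deltas=[
    [0, 0, 0.001, 0, 0, 0],
    [0, 0, 0.002, 0, 0, 0],
    [0, 0, 0.003, 0, 0, 0],
    [0, 0, 0.0038, 0, 0, 0],
  ],
)

```text
clock: 8.42
tool_pos: [0.5289, 0.1123, 0.0742]
orientation: [-3.14, -0.024, -0.008]
contact_force: [-2.7, -0.4, 16.3]
opening: 0.177
```

It stops at the same height at every offset, so this is the wrong knob. Back it off and return it to the bench spot it came from.

>>> jog_arm(
  deltas=[
    [0, 0, -0.015, 0, 0, 0],
    [0, 0, -0.035, 0, 0, 0],
    [0, 0, -0.055, 0, 0, 0],
    [0, 0, -0.07, 0, 0, 0],
    [0, 0, -0.075, 0, 0, 0],
  ],
)

```text
clock: 8.83
tool_pos: [0.5298, 0.1126, 0.1513]
orientation: [-3.14, -0.025, -0.014]
contact_force: [1.2, 0.1, -1.0]
opening: 0.171
```

```bash
python3 - <<'E'
from h import *; from bench import *
plan(get_obs(),[.436,-.1455,.15],-8.3)
E
```

```text
mm [-9.790e+01  2.566e+02 -1.000e-01] deg [-0.14 -0.49  9.2 ] t 8.8333 F [ 1.2  0.1 -1. ] open 15.1 yaw 0.9 pos [0.5298 0.1126 0.1513]
```

>>> jog_arm(
  deltas=[
    [-0.01, 0.025, 0, 0, 0, 0],
    [-0.02, 0.055, 0, 0, 0, 0],
    [-0.033, 0.087, 0, 0, 0, 0],
    [-0.045, 0.117, 0, 0, 0, 0],
    [-0.055, 0.145, 0, 0, 0, 0],
  ],
)

```text
clock: 9.25
tool_pos: [0.4755, -0.035, 0.1498]
orientation: [-3.14, -0.024, -0.011]
contact_force: [0.5, -0.4, -1.1]
opening: 0.178
```

>>> jog_arm(
  deltas=[
    [-0.012, 0.03, 0, 0, 0, 2],
    [-0.024, 0.062, 0, 0, 0, 4],
    [-0.036, 0.092, 0, 0, 0, 6.5],
    [-0.042, 0.11, 0, 0, 0, 9.2],
    [-0.042, 0.111, 0, 0, 0, 9.2],
  ],
)

```text
clock: 9.67
tool_pos: [0.4328, -0.151, 0.1485]
orientation: [-3.132, 0.242, -0.008]
contact_force: [0.0, -0.3, -1.1]
opening: 0.172
```

```bash
python3 - <<'E'
from h import *; from bench import *
plan(get_obs(),[.436,-.1455,.15],-8.3)
E
```

```text
mm [ 2.3 -6.  -1.4] deg [-0.04 -0.29 -0.53] t 9.6667 F [ 0.  -0.3 -1.1] open 15.2 yaw -8.83 pos [ 0.4328 -0.151   0.1485]
```

Position is fine; lowering.

>>> jog_arm(
  deltas=[
    [0, 0, 0.03, 0, 0, 0],
    [0, 0, 0.06, 0, 0, 0],
    [0, 0, 0.085, 0, -0.2, 0],
    [0, 0, 0.1, 0, -0.3, 0],
    [0, 0, 0.105, 0, -0.3, 0],
  ],
)

```text
clock: 10.08
tool_pos: [0.4318, -0.1494, 0.0409]
orientation: [-3.13, 0.238, 0.007]
contact_force: [0.5, 0.9, -1.4]
opening: 0.176
```

>>> jog_arm(
  deltas=[
    [0, 0, 0.001, 0, 0, 0],
    [0, 0, 0.001, 0, 0, 0],
  ],
)

```text
clock: 10.25
tool_pos: [0.4319, -0.1486, 0.0397]
orientation: [-3.13, 0.236, 0.008]
contact_force: [0.5, -0.2, -1.1]
opening: 0.176
```

>>> jog_arm(
  deltas=[
    [0, 0, 0.0012, 0, 0.5, 0],
    [0, 0, 0.0015, 0, 0.5, 0],
  ],
)

```text
clock: 10.42
tool_pos: [0.4323, -0.1485, 0.0389]
orientation: [-3.131, 0.236, -0.009]
contact_force: [-0.7, 0.7, -0.5]
opening: 0.173
```

>>> jog_arm(
  deltas=[
    [0, 0, 0, 0, 0, 0],
    [0, 0, 0, 0, 0, 0],
    [0, 0, 0, 0, 0, 0],
    [0, 0, 0, 0, 0, 0],
    [0, 0, 0, 0, 0, 0],
  ],
  hand=0.07,
)

```text
clock: 10.83
tool_pos: [0.4325, -0.1486, 0.0391]
orientation: [-3.131, 0.236, -0.009]
contact_force: [0.7, -0.9, 0.6]
opening: 0.526
```

>>> jog_arm(
  deltas=[
    [0, 0, 0, 0, 0, 0],
    [0, 0, 0, 0, 0, 0],
    [0, 0, 0, 0, 0, 0],
  ],
)

```text
clock: 11.08
tool_pos: [0.4325, -0.1486, 0.0391]
orientation: [-3.131, 0.236, -0.009]
contact_force: [-0.5, 0.2, -0.4]
opening: 0.755
```

>>> jog_arm(
  deltas=[
    [0, 0, -0.025, 0, 0, 0],
    [0, 0, -0.06, 0, 0, 0],
    [0, 0, -0.1, 0, 0, 0],
    [0, 0, -0.14, 0, 0, 0],
    [0, 0, -0.16, 0, 0, 0],
  ],
  hand=0.088,
)

```text
clock: 11.5
tool_pos: [0.4333, -0.1492, 0.2034]
orientation: [-3.132, 0.236, -0.017]
contact_force: [-0.0, -0.2, 1.0]
opening: 1.004
```

```bash
python3 look.py w5 knob_a_grip; python3 - <<'E'
from h import *; from bench import *
plan(get_obs(),[.6065,-.308,.20],14)
E
```

```text
[[-0.1505, -0.9438, -0.2944, 0.5111], [-0.9886, 0.143, 0.0469, -0.1616], [-0.0021, 0.2981, -0.9545, 0.381], [0.0, 0.0, 0.0, 1.0]] 362.5754991388298 [-0.07124735  0.          0.          0.          0.        ]
[ 0.43329035 -0.14920443  0.20339427] 11.5
knob_a_grip 0.6 [278.9, 181.3, 45.6, 55.5] zmax 0.07573630853079795
  bar 793 ([[410.0, -152.39999389648438], [449.1000061035156, -158.1999969482422], [451.29998779296875, -143.10000610351562], [412.20001220703125, -137.39999389648438]], array([ 430.7, -147.8]), array([15.2, 39.5]))
  bar 861 ([[410.0, -152.89999389648438], [449.29998779296875, -158.5], [451.5, -143.0], [412.20001220703125, -137.39999389648438]], array([ 430.8, -147.9]), array([15.6, 39.7]))
mm [194.1 130.7   5.2] deg [  0.1   -0.75 -22.63] t 11.6 F [0.8 0.1 0. ] open 88.0 yaw -8.63 pos [ 0.4341 -0.1496  0.2028]
```

View pics/w5.png

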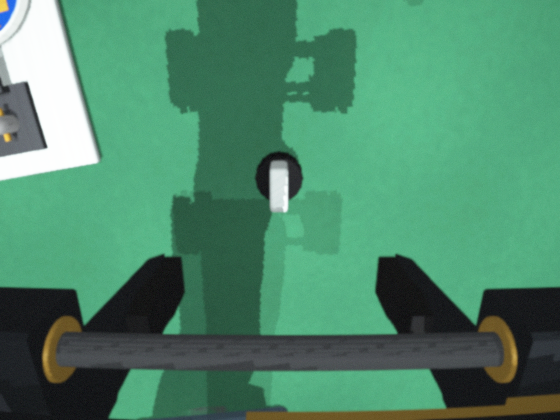

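The first knob stands upright again at (279,180), about 60 mm or more from the stage. On to the second knob.

>>> jog_arm(
  deltas=[
    [0.022, 0.015, 0, 0, 0, 0],
    [0.05, 0.034, 0, 0, 0, 0],
    [0.08, 0.054, 0, 0, 0, 0],
    [0.108, 0.073, 0, 0, 0, 0],
    [0.13, 0.087, 0, 0, 0, 0],
  ],
)

```text
clock: 12.02
tool_pos: [0.5502, -0.2571, 0.2025]
orientation: [3.132, -0.238, 0.018]
contact_force: [0.5, -0.3, -0.0]
opening: 0.995
```

>>> jog_arm(
  deltas=[
    [0.017, 0.011, 0, 0, 0, -5],
    [0.034, 0.023, 0.002, 0, 0, -11],
    [0.051, 0.035, 0.004, 0, 0, -17],
    [0.064, 0.043, 0.005, 0, 0, -22.6],
    [0.064, 0.044, 0.005, 0, 0, -22.6],
  ],
)

```text
clock: 12.43
tool_pos: [0.6072, -0.3118, 0.1953]
orientation: [3.117, 0.384, 0.015]
contact_force: [-0.3, 0.8, -0.7]
opening: 0.995
```

```bash
python3 look.py w6 knob_a_grip; python3 - <<'E'
from h import *; from bench import *
plan(get_obs(),[.6065,-.308,.20],14)
E
```

```text
[[0.2417, -0.9259, -0.2903, 0.6838], [-0.9703, -0.2299, -0.0746, -0.2927], [0.0023, 0.2997, -0.954, 0.3728], [0.0, 0.0, 0.0, 1.0]] 362.5754991388298 [-0.07124735  0.          0.          0.          0.        ]
[ 0.60718809 -0.3118211   0.1952974 ] 12.4333
knob_a_grip 0.62 [101.7, 295.6, 48.3, 54.9] zmax 0.07249018096802708
  bar 145 ([[424.8999938964844, -155.10000610351562], [427.0, -163.1999969482422], [452.70001220703125, -156.1999969482422], [450.5, -148.1999969482422]], array([ 438.8, -155.7]), array([26.6,  8.4]))
  bar 453 ([[416.6000061035156, -153.6999969482422], [602.4000244140625, -250.8000030517578], [613.7999877929688, -228.89999389648438], [428.1000061035156, -131.8000030517578]], array([ 515.2, -191.3]), array([ 24.7, 209.6]))
mm [ 1.1 -1.7 -3.8] deg [ 0.1  -0.5  -0.27] t 12.5333 F [0.8 1.1 0.4] open 88.3 yaw 13.73 pos [ 0.6059 -0.3099  0.1962]
```

View pics/w6.png

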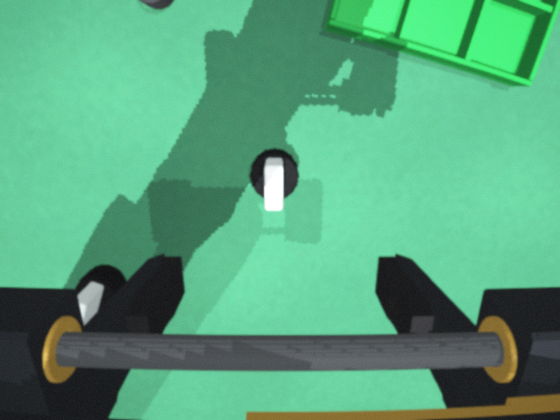

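The second knob is at (273,182). The network reported only the first one, at (101,295), so I measure this one by colour and height.

```bash
cat > bar.py <<'E'
import sys
from h import *; from bench import *
c=dict(np.load(sys.argv[1]+".npz"));P=cloud(c);F=c["frame"].astype(int)
m=np.zeros(P.shape[:2],bool); m[140:225,240:310]=1
m&=(P[...,2]>.068)&(P[...,2]<.085)&(F.min(2)>100); print(m.sum(),rect(P[m]))
E
python3 bar.py w6;python3 - <<'E'
from h import *; from bench import *
plan(get_obs(),[.6065,-.308,.0385],14)
E
```

```text
836 ([[586.4000244140625, -304.0], [590.2000122070312, -319.0], [628.2000122070312, -309.5], [624.5, -294.5]], array([ 607.3, -306.8]), array([39.2, 15.4]))
mm [ -0.3  -2.  157.7] deg [ 0.1  -0.5  -0.27] t 12.5333 F [0.8 1.1 0.4] open 88.3 yaw 13.73 pos [ 0.6059 -0.3099  0.1962]
```

>>> jog_arm(
  deltas=[
    [0.001, -0.0015, 0.035, 0, -0.5, 0],
    [0.002, -0.0025, 0.07, 0, -0.5, 0],
    [0.002, -0.0025, 0.1, 0, -0.5, 0],
    [0.002, -0.0025, 0.12, 0, -0.5, 0],
    [0.002, -0.0025, 0.13, 0, -0.5, 0],
  ],
)

```text
clock: 12.95
tool_pos: [0.6054, -0.3048, 0.0626]
orientation: [-3.118, -0.373, 0.008]
contact_force: [-0.6, -0.2, -0.4]
opening: 1.002
```

>>> jog_arm(
  deltas=[
    [0, 0, 0, 0, 0, 0],
    [0, 0, 0, 0, 0, 0],
  ],
)

```text
clock: 13.12
tool_pos: [0.6046, -0.3038, 0.0625]
orientation: [-3.117, -0.373, 0.01]
contact_force: [0.2, 1.1, 0.2]
opening: 1.001
```

```bash
python3 - <<'E'
from h import *; from bench import *
plan(get_obs(),[.607,-.307,.0385],14)
E
```

```text
mm [ 1.7  3.7 24. ] deg [-0.19  0.35 -0.37] t 13.1167 F [0.2 1.1 0.2] open 88.2 yaw 13.63 pos [ 0.6046 -0.3038  0.0625]
```

>>> jog_arm(
  deltas=[
    [0.001, 0.002, 0.01, 0, 0.3, 0],
    [0.0017, 0.0037, 0.018, 0, 0.3, 0],
    [0.0017, 0.0037, 0.023, 0, 0.3, 0],
    [0.0017, 0.0037, 0.023, 0, 0.3, 0],
  ],
)

```text
clock: 13.45
tool_pos: [0.6063, -0.307, 0.0384]
orientation: [-3.116, -0.372, 0.004]
contact_force: [0.1, 0.1, -0.4]
opening: 1.001
```

>>> jog_arm(
  deltas=[
    [0, 0, 0, 0, 0, 0],
    [0, 0, 0, 0, 0, 0],
    [0, 0, 0, 0, 0, 0],
    [0, 0, 0, 0, 0, 0],
    [0, 0, 0, 0, 0, 0],
  ],
  hand=0.0,
)

```text
clock: 13.87
tool_pos: [0.6065, -0.3071, 0.0387]
orientation: [-3.116, -0.372, 0.003]
contact_force: [-1.1, 0.4, -0.2]
opening: 0.648
```

>>> jog_arm(
  deltas=[
    [0, 0, 0, 0, 0, 0],
    [0, 0, 0, 0, 0, 0],
    [0, 0, 0, 0, 0, 0],
    [0, 0, 0, 0, 0, 0],
    [0, 0, 0, 0, 0, 0],
  ],
)

```text
clock: 14.28
tool_pos: [0.6065, -0.307, 0.0387]
orientation: [-3.116, -0.372, 0.003]
contact_force: [0.0, -0.7, -0.5]
opening: 0.266
```

>>> jog_arm(
  deltas=[
    [0, 0, 0, 0, 0, 0],
    [0, 0, 0, 0, 0, 0],
    [0, 0, 0, 0, 0, 0],
  ],
)

```text
clock: 14.53
tool_pos: [0.6065, -0.307, 0.0387]
orientation: [-3.116, -0.372, 0.003]
contact_force: [-0.4, 0.7, -0.8]
opening: 0.174
```

>>> jog_arm(
  deltas=[
    [0, 0, -0.02, 0, 0, 0],
    [0, 0, -0.05, 0, 0, 0],
    [0, 0, -0.08, 0, 0, 0],
    [0, 0, -0.105, 0, 0, 0],
    [0, 0, -0.112, 0, 0, 0],
  ],
)

```text
clock: 14.95
tool_pos: [0.6092, -0.3083, 0.1553]
orientation: [-3.119, -0.372, -0.006]
contact_force: [0.7, -0.9, -0.7]
opening: 0.178
```

```bash
python3 - <<'E'
from h import *; from bench import *
plan(get_obs(),[.467,.112,.15],0)
E
```

```text
mm [ -39.4 -442.     5.1] deg [-1.000e-02 -2.100e-01  1.359e+01] t 14.95 F [ 0.7 -0.9 -0.7] open 15.7 yaw 13.59 pos [ 0.6092 -0.3083  0.1553]
```

>>> jog_arm(
  deltas=[
    [-0.002, -0.025, 0, 0, 0, 0],
    [-0.005, -0.055, 0, 0, 0, 0],
    [-0.008, -0.088, 0, 0, 0, 0],
    [-0.011, -0.12, 0, 0, 0, 0],
    [-0.013, -0.15, 0, 0, 0, 0],
  ],
)

```text
clock: 15.37
tool_pos: [0.5597, -0.1638, 0.1543]
orientation: [-3.119, -0.372, -0.003]
contact_force: [1.1, 1.1, -0.6]
opening: 0.175
```

>>> jog_arm(
  deltas=[
    [-0.003, -0.03, 0, 0, 0, 0],
    [-0.006, -0.062, 0.001, 0, 0, 0],
    [-0.009, -0.094, 0.002, 0, 0, 0],
    [-0.012, -0.126, 0.003, 0, 0, 0],
    [-0.013, -0.15, 0.003, 0, 0, 0],
  ],
)

```text
clock: 15.78
tool_pos: [0.5098, -0.0185, 0.1505]
orientation: [-3.117, -0.375, -0.0]
contact_force: [0.0, 0.4, -1.6]
opening: 0.176
```

>>> jog_arm(
  deltas=[
    [-0.003, -0.03, 0, 0, 0, 3],
    [-0.006, -0.062, 0, 0, 0, 6],
    [-0.009, -0.094, 0, 0, 0, 9],
    [-0.012, -0.126, 0, 0, 0, 12],
    [-0.013, -0.142, 0, 0, 0, 13.6],
  ],
)

```text
clock: 16.2
tool_pos: [0.4613, 0.1202, 0.1502]
orientation: [-3.138, -0.006, 0.002]
contact_force: [-1.0, -0.9, -0.9]
opening: 0.177
```

>>> jog_arm(
  deltas=[
    [0, 0, 0, 0, 0, 0],
    [0, 0, 0, 0, 0, 0],
  ],
)

```text
clock: 16.37
tool_pos: [0.4605, 0.121, 0.1496]
orientation: [-3.139, -0.011, 0.004]
contact_force: [-0.3, -1.1, -1.7]
opening: 0.176
```

```bash
python3 look.py w7 knob_a_grip; python3 - <<'E'
from h import *; from bench import *
plan(get_obs(),[.5288,.1118,.10],0.2)
c=dict(np.load("w7.npz"));P=cloud(c);F=c["frame"].astype(int)
m=(F[...,0]-F[...,2]>40)&(P[...,2]>.027)&(P[...,2]<.05)&(abs(P[...,0]-.528)<.03)&(abs(P[...,1]-.11)<.03)
p=P[m]; print(m.sum(),rect(p) if m.sum()>3 else ""); 
m=(P[...,2]>.042)&(P[...,2]<.055)&(abs(P[...,0]-.528)<.03)&(abs(P[...,1]-.11)<.03); p=P[m]; print("top",m.sum(),rect(p) if m.sum()>3 else "")
cc=c["frame"][0:330,110:440,::-1];cv2.imwrite("pics/w7z.png",cv2.resize(cc,(600,600),interpolation=2))
E
```

```text
[[0.0064, -0.9505, -0.3107, 0.5416], [-1.0, -0.0071, 0.0013, 0.1206], [-0.0034, 0.3107, -0.9505, 0.3262], [0.0, 0.0, 0.0, 1.0]] 362.5754991388298 [-0.07124735  0.          0.          0.          0.        ]
[0.46046586 0.12096604 0.14960434] 16.3667
knob_a_grip 0.7 [543.8, 218.8, 28.2, 53.7] zmax 0.0333128197634094
mm [67.4  7.2 49.6] deg [-0.13  0.11 -0.03] t 16.4667 F [ 0.9 -0.7 -0.4] open 15.5 yaw 0.17 pos [0.4615 0.1187 0.1497]
228 ([[511.79998779296875, 114.80000305175781], [512.0, 109.0], [543.2000122070312, 109.69999694824219], [543.0, 115.5]], array([527.5, 112.2]), array([31.2,  5.8]))
top 278 ([[519.4000244140625, 120.30000305175781], [519.5, 103.5999984741211], [535.0999755859375, 103.69999694824219], [535.0, 120.4000015258789]], array([527.3, 112. ]), array([15.6, 16.7]))
```

View pics/w7z.png

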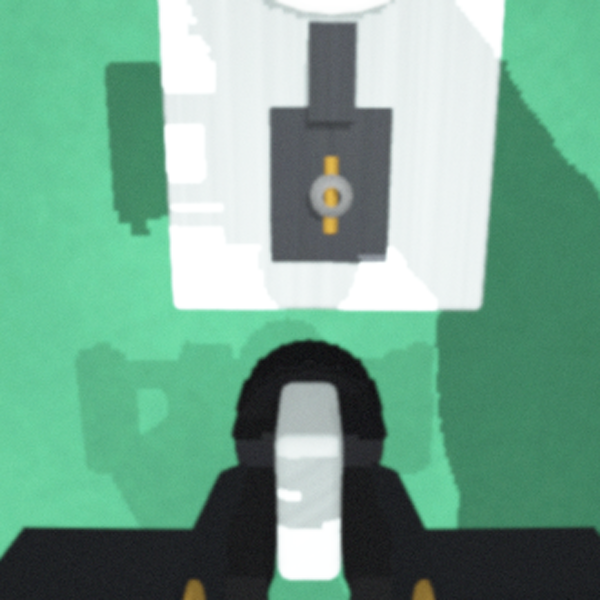

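```bash
python3 - <<'E'
from h import *
for n,tc in [("w2",[.4348,-.1458,.151]),("w3",[.4671,.1147,.1466]),("w7",[.461,.120,.1497])]:
    c=dict(np.load(n+".npz"));P=cloud(c);F=c["frame"].astype(int)
    T=np.linalg.inv(c["pose"]); Q=P@T[:3,:3].T+T[:3,3]  # camera coords
    m=np.zeros(P.shape[:2],bool);m[170:340,255:305]=1
    m&=(P[...,2]>tc[2]+.033)&(P[...,2]<tc[2]+.05)&(F.min(2)>85)
    p=P[m]; r=cv2.minAreaRect((p[:,:2]*1000).astype(np.float32)); q=Q[m]
    print(n,m.sum(),rect(p)[1:],"rel",np.array(r[0])-np.array(tc[:2])*1000, "cam ymin/max",np.percentile(q[:,1],[1,99]),"x",np.percentile(q[:,0],[1,99]),
      "rows",np.where(m.any(1))[0][[0,-1]],"cam-tcp",(c["pose"][:3,3]-tc).round(4))
E
```

```text
w2 2903 (array([ 433. , -146.1]), array([16.3, 40.6])) rel [-1.78321533 -0.26513977] cam ymin/max [0.01542711 0.05308976] x [-0.0077346  0.0077566] rows [240 322] cam-tcp [ 0.0793 -0.0122  0.179 ]
w3 2819 (array([465.3, 114.3]), array([40.4, 15.7])) rel [-1.82817993 -0.39674683] cam ymin/max [0.01608059 0.05306364] x [-0.00770805  0.00774109] rows [241 322] cam-tcp [ 8.120e-02 -1.000e-04  1.765e-01]
w7 2842 (array([461.1, 120.5]), array([39.9, 16.1])) rel [0.14996338 0.53553009] cam ymin/max [0.01379643 0.05059647] x [-0.00772804  0.00773314] rows [236 317] cam-tcp [0.0806 0.0006 0.1765]
```

Knob 2 is held about 0.6 mm ahead of the TCP, so the target is TCP (0.527, 0.112). The stud is unchanged at (0.5275, 0.112).

>>> jog_arm(
  deltas=[
    [0.015, 0.002, 0, 0, 0, 0],
    [0.035, 0.004, 0.005, 0, 0, 0],
    [0.055, 0.006, 0.015, 0, 0, 0],
    [0.065, 0.007, 0.03, 0, 0, 0],
    [0.0655, 0.007, 0.046, 0, 0, 0],
  ],
)

```text
clock: 16.88
tool_pos: [0.5305, 0.1092, 0.1032]
orientation: [-3.14, 0.002, -0.002]
contact_force: [-0.6, -0.1, -1.9]
opening: 0.175
```

>>> jog_arm(
  deltas=[
    [0, 0, 0, 0, 0, 0],
    [0, 0, 0, 0, 0, 0],
  ],
)

```text
clock: 17.05
tool_pos: [0.5305, 0.1066, 0.1024]
orientation: [-3.141, 0.007, 0.001]
contact_force: [-0.3, -0.4, -1.2]
opening: 0.177
```

```bash
python3 - <<'E'
from h import *; from bench import *
plan(get_obs(),[.527,.112,.0965],0.2)
E
```

```text
mm [-3.5 -5.4  5.9] deg [-0.03  0.03 -0.44] t 17.05 F [-0.3 -0.4 -1.2] open 15.6 yaw -0.24 pos [0.5305 0.1066 0.1024]
```

>>> jog_arm(
  deltas=[
    [-0.002, -0.003, 0, 0, 0, 0],
    [-0.0035, -0.0054, 0.004, 0, 0, -0.4],
    [-0.0035, -0.0054, 0.006, 0, 0, -0.4],
    [-0.0035, -0.0054, 0.006, 0, 0, -0.4],
    [-0.0035, -0.0054, 0.006, 0, 0, -0.4],
  ],
)

```text
clock: 17.47
tool_pos: [0.527, 0.1122, 0.0967]
orientation: [-3.141, -0.005, 0.0]
contact_force: [-0.3, 0.7, -1.5]
opening: 0.175
```

```bash
python3 - <<'E'
from h import *; from bench import *
plan(get_obs(),[.527,.112,.0965],0.2)
E
```

```text
mm [0.  0.2 0.2] deg [-0.03  0.01 -0.02] t 17.4667 F [-0.3  0.7 -1.5] open 15.4 yaw 0.18 pos [0.527  0.1122 0.0967]
```

Centred. Lowering.

>>> jog_arm(
  deltas=[
    [0, 0, 0.005, 0, 0, 0],
    [0, 0, 0.01, 0, 0, 0],
    [0, 0, 0.014, 0, 0, 0],
    [0, 0, 0.017, 0, 0, 0],
    [0, 0, 0.019, 0, 0, 0],
  ],
)

```text
clock: 17.88
tool_pos: [0.5266, 0.1121, 0.077]
orientation: [-3.141, -0.005, 0.002]
contact_force: [-0.5, -0.7, -0.9]
opening: 0.176
```

>>> jog_arm(
  deltas=[
    [0, 0, 0.0015, 0, 0, 0],
    [0, 0, 0.003, 0, 0, 0],
    [0, 0, 0.0045, 0, 0, 0],
  ],
)

```text
clock: 18.13
tool_pos: [0.5266, 0.1121, 0.0723]
orientation: [-3.141, -0.005, 0.002]
contact_force: [0.5, 0.1, -1.5]
opening: 0.178
```

Already past the wrong-knob height with no force. Continuing down to z ≈ 0.061.

>>> jog_arm(
  deltas=[
    [0.0002, 0, 0.003, 0, 0, 0],
    [0.0003, 0, 0.006, 0, 0, 0],
    [0.0003, 0, 0.009, 0, 0, 0],
    [0.0003, 0, 0.0105, 0, 0, 0],
  ],
)

```text
clock: 18.47
tool_pos: [0.5267, 0.1121, 0.0613]
orientation: [-3.141, -0.005, 0.003]
contact_force: [-0.7, 0.2, -0.4]
opening: 0.178
```

>>> jog_arm(
  deltas=[
    [0, 0, 0.0008, 0, 0, 0],
    [0, 0, 0.0012, 0, 0, 0],
    [0, 0, 0.0012, 0, 0, 0],
  ],
)

```text
clock: 18.72
tool_pos: [0.5269, 0.112, 0.0606]
orientation: [3.142, 0.005, -0.002]
contact_force: [-2.0, -0.5, 4.2]
opening: 0.174
```

Fully down (z 0.0606, light contact). Checking the last joint's margin before the twist.

```bash
python3 - <<'E'
from h import *; from bench import *
o=get_obs(); print(o["joints"].round(3),o["moment"].round(3)); plan(o,[.527,.112,.061],0)
E
```

```text
[-0.062  0.582 -0.299  1.92   0.26   0.679 -2.085] [-0.115  0.33  -0.003]
mm [ 0.1  0.  -0.4] deg [0.   0.08 0.18] t 18.7167 F [-2.  -0.5  4.2] open 15.3 yaw 0.18 pos [0.5269 0.112  0.0606]
```

The last joint is at −2.09, so I turn the other way (negative about tool z), pivoting about the knob axis.

>>> jog_arm(
  deltas=[
    [0, 0, -0.0003, 0, 0, -5],
    [0, 0.0001, -0.0003, 0, 0, -11],
    [0, 0.0002, -0.0003, 0, 0, -17],
    [0, 0.0003, -0.0003, 0, 0, -23],
    [0, 0.0003, -0.0003, 0, 0, -29],
  ],
)

```text
clock: 19.13
tool_pos: [0.5269, 0.1117, 0.0609]
orientation: [-3.038, -0.799, 0.002]
contact_force: [0.2, -0.0, -0.9]
opening: 0.175
```

```bash
python3 - <<'E'
from h import *; from bench import *
o=get_obs(); print(o["joints"].round(3),o["moment"].round(3)); plan(o,[.527,.1117,.0608],90)
E
```

```text
[ 0.036  0.601 -0.426  1.914  0.369  0.705 -1.665] [-0.012  0.027  0.044]
mm [0.1 0.  0.1] deg [-5.000e-02  4.000e-02 -6.053e+01] t 19.1333 F [ 0.2 -0.  -0.9] open 15.4 yaw 29.47 pos [0.5269 0.1117 0.0609]
```

Turning freely.

>>> jog_arm(
  deltas=[
    [0, 0, 0, 0, 0, -6],
    [0, 0.0001, 0, 0, 0, -12],
    [0, 0.0002, 0, 0, 0, -18],
    [0, 0.0003, 0, 0, 0, -24],
    [0, 0.0003, 0, 0, 0, -30],
  ],
)

```text
clock: 19.55
tool_pos: [0.5272, 0.1113, 0.061]
orientation: [-2.724, -1.565, 0.001]
contact_force: [0.8, -0.7, -0.5]
opening: 0.172
```

>>> jog_arm(
  deltas=[
    [0, 0, 0, 0, 0, -6],
    [0, 0.0001, 0, 0, 0, -12],
    [0, 0.0002, 0, 0, 0, -18],
    [0, 0.0003, 0, 0, 0, -24],
    [0, 0.0003, 0, 0, 0, -30],
  ],
)

```text
clock: 19.97
tool_pos: [0.5276, 0.111, 0.0609]
orientation: [-2.22, -2.222, 0.001]
contact_force: [-0.6, 0.6, -0.8]
opening: 0.175
```

```bash
python3 - <<'E'
from h import *; from bench import *
o=get_obs(); print(o["joints"].round(3),o["moment"].round(3)); plan(o,[.5275,.1113,.0608],90)
E
```

```text
[ 0.222  0.668 -0.679  1.902  0.585  0.78  -0.783] [-0.088 -0.035  0.049]
mm [ 0.3 -0.1  0.1] deg [-0.05  0.02  0.04] t 19.9667 F [-0.6  0.6 -0.8] open 15.4 yaw 90.04 pos [0.5276 0.111  0.0609]
```

Turned to 90°. Release and lift away.

>>> jog_arm(
  deltas=[
    [0, 0, 0, 0, 0, 0],
    [0, 0, 0, 0, 0, 0],
    [0, 0, 0, 0, 0, 0],
    [0, 0, 0, 0, 0, 0],
    [0, 0, 0, 0, 0, 0],
  ],
  hand=0.06,
)

```text
clock: 20.38
tool_pos: [0.5277, 0.111, 0.061]
orientation: [-2.222, -2.221, 0.001]
contact_force: [0.2, -0.4, 1.1]
opening: 0.527
```

>>> jog_arm(
  deltas=[
    [0, 0, 0, 0, 0, 0],
    [0, 0, 0, 0, 0, 0],
  ],
)

```text
clock: 20.55
tool_pos: [0.5277, 0.1111, 0.0611]
orientation: [2.222, 2.22, -0.001]
contact_force: [-0.5, 0.2, -0.4]
opening: 0.669
```

>>> jog_arm(
  deltas=[
    [0, 0, -0.02, 0, 0, 0],
    [0, 0, -0.05, 0, 0, 0],
    [0, 0, -0.09, 0, 0, 0],
    [0, 0, -0.13, 0, 0, 0],
    [0, 0, -0.15, 0, 0, 0],
  ],
)

```text
clock: 20.97
tool_pos: [0.5293, 0.1124, 0.2155]
orientation: [2.22, 2.219, 0.006]
contact_force: [-0.2, 0.5, -1.0]
opening: 0.681
```

>>> jog_arm(
  deltas=[
    [0, 0, 0, 0, 0, 0],
    [0, 0, 0, 0, 0, 0],
    [0, 0, 0, 0, 0, 0],
  ],
)

```text
clock: 21.22
tool_pos: [0.5287, 0.1119, 0.2145]
orientation: [2.221, 2.218, 0.004]
contact_force: [-0.5, 0.6, 0.5]
opening: 0.682
```

```bash
python3 look.py w8 knob_a_grip; python3 - <<'E'
from h import *; from bench import *
for n in ["scene","side"]:
    c=camera(n);np.savez(n+"2.npz",**c)
    P=cloud(c); F=c["frame"].astype(int)
    for nm,xy in [("seated",(.5275,.112)),("spare",(.432,-.148)),("lens",(.746,-.161))]:
        m=(np.hypot(P[...,0]-xy[0],P[...,1]-xy[1])<.032)&(P[...,2]>.05)&(P[...,2]<.11)
        if nm!="lens": m&=F.min(2)>85
        if m.sum()>4: print(n,nm,m.sum(),rect(P[m]),"z",np.percentile(P[m][:,2],[50,95,99]).round(4))
a=np.load("scene2.npz")["frame"][:,:,::-1][110:340,140:450]; b=np.load("side2.npz")["frame"][:,:,::-1][130:340,160:420]
cv2.imwrite("pics/z2.png",np.hstack([cv2.resize(a,(400,400)),cv2.resize(b,(400,400))]))
E
```

```text
[[1.0, -0.0032, 0.0036, 0.5285], [-0.0019, -0.9511, -0.3089, 0.192], [0.0044, 0.3089, -0.9511, 0.3913], [0.0, 0.0, 0.0, 1.0]] 362.5754991388298 [-0.07124735  0.          0.          0.          0.        ]
[0.52874561 0.11194334 0.21453577] 21.2167
knob_a_grip 0.61 [197.0, 390.6, 44.2, 33.1] zmax 0.07542551962306165
  bar 465 ([[409.6000061035156, -152.3000030517578], [448.8999938964844, -157.89999389648438], [451.29998779296875, -141.10000610351562], [412.1000061035156, -135.39999389648438]], array([ 430.5, -146.7]), array([17.1, 39.6]))
  bar 896 ([[408.70001220703125, -152.1999969482422], [449.29998779296875, -158.0], [451.70001220703125, -141.10000610351562], [411.1000061035156, -135.3000030517578]], array([ 430.2, -146.6]), array([17.1, 41. ]))
scene seated 680 ([[513.2000122070312, 126.80000305175781], [520.2000122070312, 84.69999694824219], [544.0, 88.5999984741211], [537.0999755859375, 130.6999969482422]], array([528.6, 107.7]), array([24.2, 42.7])) z [0.089  0.0996 0.1004]
scene spare 360 ([[409.70001220703125, -153.10000610351562], [451.79998779296875, -158.1999969482422], 
[... 393 characters left out ...]
ted 336 ([[497.0, 111.19999694824219], [525.7999877929688, 81.9000015258789], [555.0999755859375, 110.69999694824219], [526.2999877929688, 140.0]], array([526.1, 111. ]), array([41.1, 41.1])) z [0.0863 0.0989 0.1001]
side spare 366 ([[407.20001220703125, -154.10000610351562], [446.20001220703125, -162.39999389648438], [449.8999938964844, -145.0], [410.8999938964844, -136.6999969482422]], array([ 428.6, -149.6]), array([17.8, 39.9])) z [0.0733 0.0764 0.0773]
side lens 51 ([[728.0999755859375, -156.3000030517578], [739.7999877929688, -179.6999969482422], [755.7000122070312, -171.6999969482422], [744.0, -148.3000030517578]], array([ 741.9, -164. ]), array([17.8, 26.1])) z [0.0522 0.0548 0.0555]
```

View pics/z2.png

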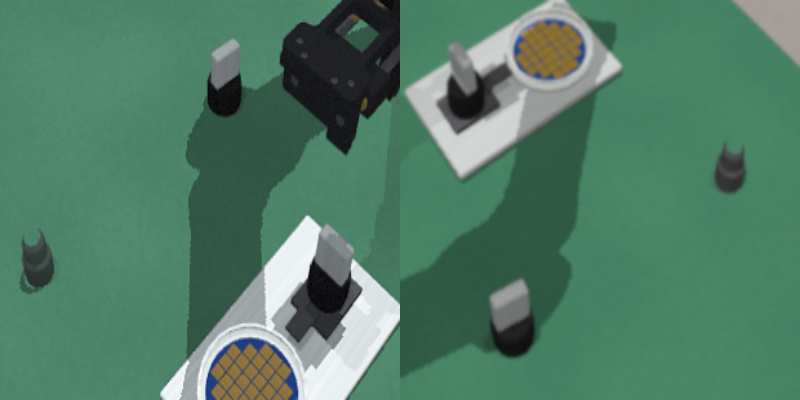

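View pics/w8.png

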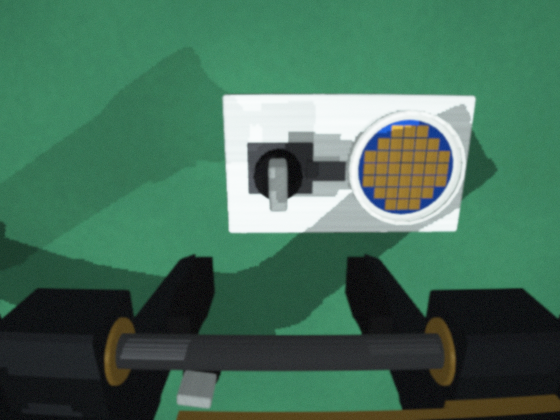

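All views agree. The knob on the stud has its bar at 90° to the pin and its top at about 0.098 m (0.097 expected). The spare stands upright on the bench and the lens is where it was. Handing in.

```bash
python3 -c "
from bench import *
print(get_obs()['clock']); print(close_job())"
```

```text
21.4167
the job is handed in; nothing more can be done
None
```

The second knob I tried, the one that started farther from the robot, fits the stud. It is now fully down and locked a quarter turn, and I handed the job in at 21.4 s.

- **First knob (nearer):** it stopped on the pin at the wrong-knob height (TCP z about 0.074, where about 0.075 was expected). I tried it with several small offsets and turns, and it stopped there each time. I put it back upright on the bench close to where it started, clear of the stage.
- **Second knob:** it went past that height with almost no force and bottomed out at TCP z 0.0606 (about 0.061 expected). It turned freely from 0° to 90°, and then I let go and lifted away.
- **Forces:** the largest reading shown in any move report was about 25 N, from pressing the first knob on the pin.

**Final camera checks:**
- The locked knob's top is at about 0.098–0.100 m (0.097 expected), with its bar across the pin direction.
- The spare is upright at about (0.431, −0.148).
- The lens barrel is standing where it was, to within about 1 mm.
- The gripper is well above everything and touching nothing.

**Disagreements:** the scene and side cameras differ by 2–8 mm on the same objects. I therefore aligned the knob and stud with the wrist camera alone. The trained network missed the second knob in two wrist pictures and reported another object instead, so I measured that knob by colour and height.

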